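Open the specimen case with the unmarked latch

TASK

Slide the lid of the wooden specimen case fully open and leave it there. The marks on its T-lever latch have worn off, so nobody can see which way is locked: first give the lid a proper try with the latch left as it stands, and only if the lid is held after its bit of slack, throw the latch over to its other side and then slide the lid open.

Things in the scene. Friction and masses are not known exactly. Their poses are not given: they have to be found in the camera images.
- lid (a joint): Sliding lid, m: 0 closed, 0.15 fully open (stop). Light wooden panel 162 x 165 x 10 mm flat on the big brown wooden case (240 x 340 mm, 90 high); its top is 101 mm above the table. Slides level along +y of lid_knob, friction about 1.5 N, stays where left. If the latch is locked the lid has 8 mm of slack, then stops hard; otherwise it slides all the way.
- lid_knob (a point): Centre of the round upright brass knob mid-lid: head 24 mm diameter, 26 mm tall (13 above and below this point); lid top 21 mm below. Moves with the lid. Axes: y is the way the lid opens, z up, x from the latch side of the case to the lid. A smaller wooden box (110 x 170 mm) on the table has a like knob but no latch: not the one.
- latch (a joint): T-lever angle, rad: lies over at about +0.55 (leaning along +x of lid_knob, to the lid) or -0.55 (away from it); pushed past upright it falls to the other side by itself, and is light to move. Which side locks the lid differs from case to case and cannot be seen.
- latch_bar (a point): Middle of the T-lever's steel crossbar (44 mm along y of lid_knob, 13 mm thick, on a 10 mm stem), on the strip of the case beside the lid (70 mm wide, top 90 mm above the table). Pivot: 60 mm down the stem, 94 mm above the table, 117 mm from the closed knob along -x. The bar moves 63 mm along x from side to side, 51 mm above the pivot when lying over, 60 when upright.

How it is judged:
By the outcome, as a careful person would: the job done as asked, in the order asked, and still so for the second after the job is handed in, with the robot touching nothing.
It also fails if it takes over 58 s, if anything falls off the work surface, if the arm or the gripper's body presses on something with over 40 N, if the wrist force passes 120 N, or if a joint passes its speed limit or range.

ROBOT

A 6-joint arm with a two-finger parallel gripper is mounted at the origin on the work surface. World frame = base frame: x ahead of the robot, y to its left, z up, the work surface at z = 0. Lengths are in m, angles in rad, forces in N, time in s.
With the tool pointing down it reaches from about 0.35 to 0.975 m from the base axis. Payload 7.1 kg.
Tool frame: the origin (TCP) lies midway between the tips of the shut fingers; the grasp point (between the pads) lies 19 mm behind it; z points along the fingers, y is the line along which they close (so a half turn about z gives the same grasp; the last joint's range is limited). The gripper opens to 88 mm and grips with 3 to 60 N. Pads are 20 mm wide; open, the fingers measure 115 mm over their backs; the gripper's body (75 mm by 178 mm) begins 61 mm behind the grasp point.
Start: joints at [1.304, 0.423, 1.63, -0, 1.089, -0.019], TCP at [0.153, 0.606, 0.223] pointing down, gripper open.
Joint ranges: [-3, 3], [-0.9, 2.11], [0.09, 2.58], [-1.31, 4.45], [0.11, 2.69], [-2.54, 2.54]. Speed limits (rad/s): [2.39, 2.39, 3.01, 3.14, 3.14, 3.14].

INTERFACE

Orientations are given as a unit quaternion [w, x, y, z].
In Python, from station import move_pose, movel, movej, command_gripper, wait, inverse_kinematics, read_camera, camera_info, MotionError, job_done, get_time, get_joint_pos, get_qvel, get_effort, get_tcp_pos, get_ee_rot, get_ft_force, get_ft_torque, get_grip_width, get_finger_force gives the robot as it stands. Calls block until the motion is done:
- move_pose(position, orientation): joint-space move of the TCP to a pose.
- movel(position, frame=None, v=0.15, until_force=None): straight line of the TCP; frame=None keeps the orientation; v is the mean speed in m/s. With until_force (N) it stops when the force on the tool has changed by that much, and returns True; else False.
- movej(angles): joint-space move.
- command_gripper(opening): opening from 0.0 (shut) to 1.0 (fully open); the grip force is fixed at half the most; returns when the fingers have stopped.
- wait(seconds).
- inverse_kinematics(position, orientation): joint angles nearest the present ones, or None.
- read_camera(name): name is "scene" or "side" or "wrist"; returns the picture (384x512x3 uint8, red, green, blue); there is no depth.
- camera_info(name): a dict with "intrinsics" (3x3 intrinsics, pixels), "T" (4x4, takes a point from camera to world coordinates); the wrist camera has in their place "tool_from_camera" (4x4, takes a point from camera to tool coordinates, whose origin is the TCP and whose axes are the flange's). Camera axes: x right, y up, looking along -z (the intrinsics and any distortion apply to the point x, -y, -z); pixel columns grow to the right and rows downward; lengths in m; the calibration is good to about 2 mm. A picture is of the moment at which its call begins: read the wrist's pose just before it. camera_info takes no time and is no camera call.
A pose or a line that the arm cannot do raises MotionError and nothing moves.
- job_done(): hands the job in; it is judged then, once.
Readings, each from a call of its own:
- get_time(): time.
- get_joint_pos(): joint angles.
- get_qvel(): joint speeds.
- get_effort(): joint torques, N m.
- get_tcp_pos(): TCP position.
- get_ee_rot(): TCP orientation.
- get_ft_force(): force on the tool from outside, world axes, zero at the start.
- get_ft_torque(): the same for the moment, N m.
- get_grip_width(): opening from 0.0 (shut) to 1.0 (fully open).
- get_finger_force(): force on a finger pad.
Only numpy, scipy, OpenCV 4.12 (cv2) and the standard library are available. Lean on these libraries where they do the work, as an engineer would, in place of code of your own. Each camera call takes 0.05 s, during which the arm holds its last target. There are 200 camera calls.

## Working session

There is one attempt and no reset: what is moved stays moved. The work goes in short steps, each a Python script; the robot and the scene stay as the last script left them, time stands still between calls to the robot, and variables do not carry over. Pictures are saved under pics/ and viewed, at most 10 in all, crops included, and the job is handed in when it is done.

```bash
mkdir -p pics; python3 - <<'E'
from station import *
import cv2,numpy as np
ims=[cv2.cvtColor(read_camera(n),cv2.COLOR_RGB2BGR) for n in("scene","side")]
for n,i in zip(("scene","side"),ims): cv2.imwrite(f"pics/{n}0.png",i)
for n in("scene","side","wrist"): print(n,camera_info(n))
print(get_ee_rot(),get_tcp_pos(),get_time())
E
```

```text
scene {'intrinsics': array([[383.41021537,   0.        , 249.60008685],
       [  0.        , 383.41021537, 185.2709298 ],
       [  0.        ,   0.        ,   1.        ]]), 'T': array([[-0.62662892, -0.53194462,  0.56953587,  0.96961227],
       [ 0.77915054, -0.44277004,  0.44371063,  0.2461363 ],
       [ 0.01614394,  0.7217961 ,  0.69191745,  0.60774997],
       [ 0.        ,  0.        ,  0.        ,  1.        ]])}
side {'intrinsics': array([[484.52370276,   0.        , 259.31916269],
       [  0.        , 484.52370276, 196.24653361],
       [  0.        ,   0.        ,   1.        ]]), 'T': array([[-0.99780627,  0.05410337, -0.03815067,  0.54681057],
       [-0.0622286 , -0.5698874 ,  0.81936314,  0.47425382],
       [ 0.02258872,  0.81993974,  0.572004  ,  0.51924213],
       [ 0.        ,  0.        ,  0.        ,  1.        ]])}
wrist {'intrinsics': array([[339.48796637,   0.        , 255.49421298],
       [  0.        , 339.48796637, 188.29627963],
       [  0.        ,   0.        ,   1.        ]]), 'tool_from_camera': array([[-4.87772585e-04,  9.61615705e-01,  2.74399340e-01,
         7.49431564e-02],
       [ 9.99999171e-01,  7.96128276e-04, -1.01238317e-03,
        -9.51893580e-04],
       [-1.19198063e-03,  2.74398618e-01, -9.61615296e-01,
        -1.60960889e-01],
       [ 0.00000000e+00,  0.00000000e+00,  0.00000000e+00,
         1.00000000e+00]])}
[-9.84881392e-05  1.23573696e-01  9.92335155e-01 -6.86543299e-04] [0.15312643 0.60543527 0.2219762 ] 0.1
```

View pics/scene0.png

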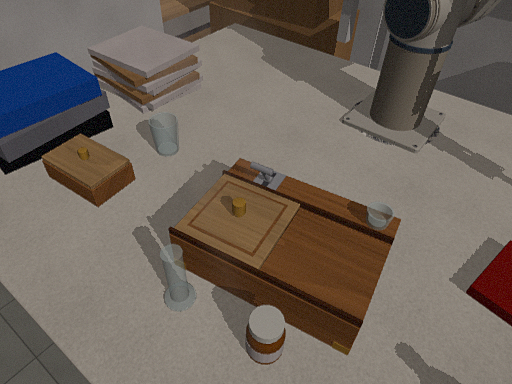

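View pics/side0.png

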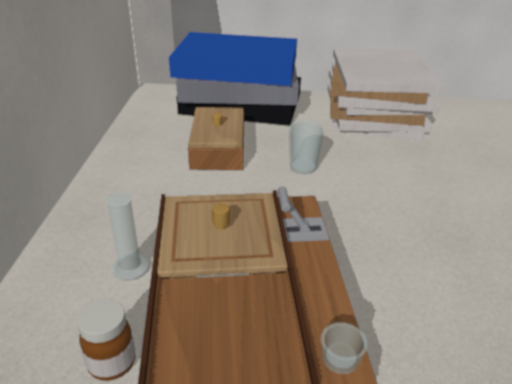

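Scene view: lid knob at about (239,207), latch bar about (262,168). Side view: knob (221,215), latch bar (284,198), stem foot about (305,228), and a cup on the strip at (343,345). The lever leans towards the lid, which opens towards the side camera. The decoy box is the small one behind.

```bash
cat > h.py <<'E'
import numpy as np,cv2
from station import *
def ray(n,u,v,T=None):
    c=camera_info(n);K=c["intrinsics"]
    if T is None:T=c["T"]
    d=np.array([(u-K[0,2])/K[0,0],-(v-K[1,2])/K[1,1],-1.])
    return T[:3,3],T[:3,:3]@d
def plane(n,u,v,z,T=None):
    o,d=ray(n,u,v,T);return o+d*(z-o[2])/d[2]
def tri(a,b):
    A=np.zeros((3,3));B=np.zeros(3)
    for o,d in(a,b):
        d=d/np.linalg.norm(d);P=np.eye(3)-np.outer(d,d);A+=P;B+=P@o
    return np.linalg.solve(A,B)
E
python3 - <<'E'
from h import *
np.set_printoptions(precision=4,suppress=True)
c={}
for n,(u,v) in(("scene",(239,207)),("side",(221,215))):
    im=cv2.imread(f"pics/{n}0.png");h=cv2.cvtColor(im,cv2.COLOR_BGR2HSV)
    m=cv2.inRange(h,(15,150,60),(35,255,255));k=np.zeros_like(m);k[v-20:v+20,u-20:u+20]=1;m*=k
    mm=cv2.moments(m,True);c[n]=(mm['m10']/mm['m00'],mm['m01']/mm['m00']);print(n,c[n],mm['m00'])
print("knob",tri(ray("scene",*c["scene"]),ray("side",*c["side"])),[plane(n,*c[n],.122) for n in c])
print("bar",tri(ray("scene",262,168),ray("side",284,198)))
for p in((166,196),(275,194),(285,271),(159,275)):print("lid",plane("side",*p,.101))
for p in((228,178),(299,207),(263,262),(176,228)):print("lidS",plane("scene",*p,.101))
print("cup rim",plane("side",343,330,.12),plane("scene",378,208,.12))
for n,(a,b,cc,d) in(("scene",(140,280,210,350)),("side",(140,260,170,370))):
    pass
a=cv2.imread("pics/scene0.png")[150:250,170:310];b=cv2.imread("pics/side0.png")[170:290,150:350]
a=cv2.resize(a,(400*140//100,400));b=cv2.resize(b,None,fx=3,fy=3)
cv2.imwrite("pics/c1.png",b)
E
```

```text
scene (239.29296875, 205.73828125) 256.0
side (224.42253521126761, 218.92957746478874) 71.0
knob [ 0.6173 -0.0498  0.1143] [array([ 0.6212, -0.047 ,  0.122 ]), array([ 0.6166, -0.0373,  0.122 ])]
bar [ 0.5383 -0.0619  0.1445]
lid [ 0.7141 -0.1123  0.101 ]
lid [ 0.5513 -0.1331  0.101 ]
lid [0.533  0.0336 0.101 ]
lid [0.6858 0.0537 0.101 ]
lidS [ 0.5635 -0.124   0.101 ]
lidS [0.5396 0.0255 0.101 ]
lidS [0.6756 0.0473 0.101 ]
lidS [ 0.7148 -0.1093  0.101 ]
cup rim [0.4719 0.1361 0.12  ] [0.4695 0.1414 0.12  ]
```

View pics/c1.png

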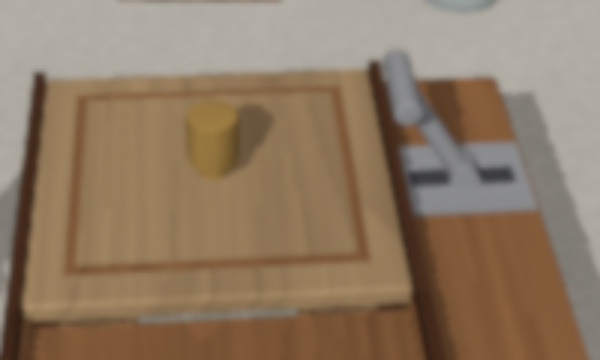

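Enlarged side view: the lever leans towards the lid, its bar at crop (402,85), and the knob is central on the lid. I'll hover above the knob and take a wrist look.

```bash
cat >> h.py <<'E'
from scipy.spatial.transform import Rotation as Ro
def quat(a):
    s,c=np.sin(a),np.cos(a)
    R=np.array([[-c,-s,0],[-s,c,0],[0,0,-1]]).T
    q=Ro.from_matrix(np.c_[[-c,-s,0],[-s,c,0],[0,0,-1]]).as_quat();return q[[3,0,1,2]]
def wristT():
    p,q=np.array(get_tcp_pos()),np.array(get_ee_rot())
    T=np.eye(4);T[:3,:3]=Ro.from_quat(q[[1,2,3,0]]).as_matrix();T[:3,3]=p
    return T@camera_info("wrist")["tool_from_camera"]
E
python3 - <<'E'
from h import *
move_pose([.605,-.045,.26],quat(.13))
T=wristT();im=cv2.cvtColor(read_camera("wrist"),cv2.COLOR_RGB2BGR)
cv2.imwrite("pics/w1.png",im);np.save("w1.npy",T);print(get_time(),get_tcp_pos(),get_joint_pos(),get_ft_force())
E
```

```text
2.9417 [ 0.60504246 -0.04426819  0.25994097] [-9.26941927e-02  3.56844785e-01  1.63871229e+00  9.03615174e-05
  1.14613841e+00 -1.79450206e+00] [-0.42115092  0.26143042 -0.39395911]
```

View pics/w1.png

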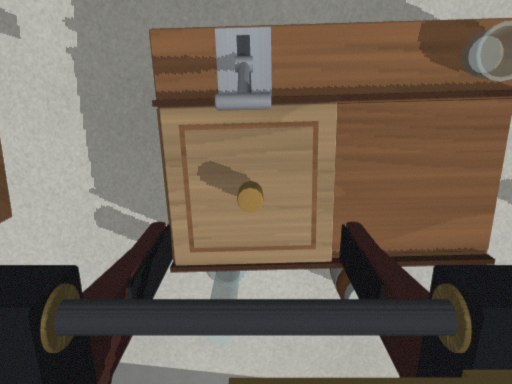

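Wrist view: knob at about (250,196), the bar at (244,101) spanning columns 216–271, and rail lines from (172,267) to (493,259).

```bash
python3 - <<'E'
from h import *
np.set_printoptions(precision=4,suppress=True)
T=np.load("w1.npy");im=cv2.imread("pics/w1.png");h=cv2.cvtColor(im,cv2.COLOR_BGR2HSV)
m=cv2.inRange(h,(15,150,60),(35,255,255));m[:170]=0;m[230:]=0;m[:,:225]=0;m[:,275:]=0
print(cv2.boundingRect(m));mm=cv2.moments(m,True);u,v=mm['m10']/mm['m00'],mm['m01']/mm['m00'];print(u,v,plane("wrist",u,v,.128,T))
b=plane("wrist",244,101,.147,T);print("bar",b)
for a,c in(((172,267),(493,259)),((153,103),(512,94)),((161,107),(335,104)),((216,101),(271,101))):
    d=plane("wrist",*c,.1,T)-plane("wrist",*a,.1,T);print(np.arctan2(-d[0],d[1]))
E
```

```text
(253, 185, 1, 1)
253.0 185.0 [ 0.6107 -0.0464  0.128 ]
bar [ 0.5389 -0.0627  0.147 ]
0.1575167255584139
0.15464515152069752
0.14711772817950158
0.13037066779974268
```

```bash
python3 - <<'E'
from h import *
np.set_printoptions(precision=4,suppress=True)
a=.152;q=quat(a);yd=np.array([-np.sin(a),np.cos(a),0])
k=plane("wrist",250,196,.13,np.load("w1.npy"));print("knob",k)
command_gripper(0.75)
move_pose([k[0],k[1],.17],q)
print(movel([k[0],k[1],.109],v=.1,until_force=10))
command_gripper(0.0)
print(get_time(),get_grip_width()*88,get_finger_force(),get_ft_force())
p=np.array(get_tcp_pos());np.save("grip.npy",p);print(p)
hit=movel(p+.03*yd,v=.03,until_force=15)
e=np.array(get_tcp_pos());print(hit,(e-p)@yd,get_ft_force(),get_time(),get_grip_width()*88)
E
```

```text
knob [ 0.6207 -0.0479  0.13  ]
False
5.4417 23.422136129558663 30.000195801258087 [-0.7264  3.2596  1.7457]
[ 0.6206 -0.0474  0.109 ]
False 0.03032315341371952 [-1.845   2.0213  3.919 ] 6.6083 23.624329861933518
```

The lid ran 30 mm, past the slack, with no hard stop, so the latch is unlocked as it stands. I'll leave the latch alone and slide to the end stop.

```bash
python3 - <<'E'
from h import *
np.set_printoptions(precision=4,suppress=True)
a=.152;yd=np.array([-np.sin(a),np.cos(a),0]);p=np.load("grip.npy")
print(movel(p+.14*yd,v=.06,until_force=20),(np.array(get_tcp_pos())-p)@yd)
hit=movel(p+.158*yd,v=.02,until_force=15)
e=np.array(get_tcp_pos());print(hit,(e-p)@yd,get_ft_force(),get_time(),get_grip_width()*88)
command_gripper(0.75)
e=np.array(get_tcp_pos());print((e-p)@yd,get_ft_force())
movel([e[0],e[1],.26],v=.12)
T=wristT();im=cv2.cvtColor(read_camera("wrist"),cv2.COLOR_RGB2BGR)
cv2.imwrite("pics/w2.png",im);np.save("w2.npy",T);print(get_time())
E
```

```text
False 0.14102730539621897
True 0.149977647375157 [ 0.142  -2.1124  4.3728] 9.1833 23.527736423654357
0.14914667494019956 [ 0.473  -0.1658  0.3837]
11.45
```

View pics/w2.png

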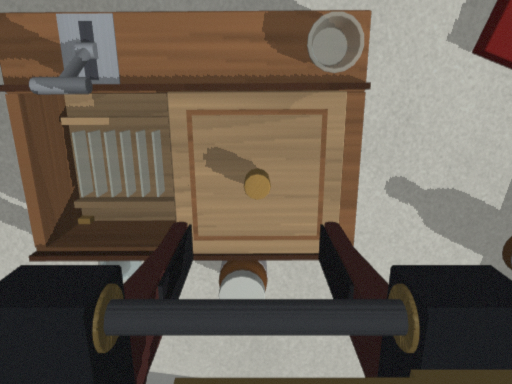

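Wrist view: the lid is against its stop at the far end, with the knob at (257,185). The specimens are exposed on the left, the latch still leans towards the lid at (62,86), the cup is undisturbed, and the gripper is clear.

```bash
python3 -c "
from station import *
wait(0.3);print(get_time(),job_done())"
```

```text
the job is handed in; nothing more can be done
11.75 None
```

The lid slid freely with the latch as it stood, so I left the latch alone, opened the lid about 150 mm to its stop, let go, backed clear and handed the job in at 11.75 s.

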